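# Press a broken dowel out of a sign-post socket block

## Robot

A 6-joint arm with a two-finger parallel gripper is mounted at the origin on the work surface. World frame = base frame: x ahead of the robot, y to its left, z up, the work surface at z = 0. Lengths are in m, angles in rad, forces in N, time in s.
With the tool pointing down it reaches from about 0.3 to 0.75 m from the base axis. Payload 8.5 kg.
Tool frame: the origin (TCP) lies midway between the tips of the shut fingers; the grasp point (between the pads) lies 19 mm behind it; z points along the fingers, y is the line along which they close (so a half turn about z gives the same grasp; the last joint's range is limited). The gripper opens to 85 mm and grips with 20 to 120 N. Pads are 22 mm wide; open, the fingers measure 114 mm over their backs; the gripper's body (76 mm by 85 mm) begins 54 mm behind the grasp point. The pads swing forward as they close: fully open they stand 13 mm farther back than shut.
Start: joints at [0.961, 0.381, 1.297, -0, 1.464, -0.215], TCP at [0.212, 0.508, 0.231] pointing down, gripper open.
Joint ranges: [-3.11, 3.11], [-0.89, 2.33], [0.22, 2.48], [-1.42, 4.56], [0.17, 2.85], [-2.88, 2.88]. Speed limits (rad/s): [2.39, 2.39, 3.14, 3.14, 3.14, 3.14].

## Interface

Orientations are given as a rotation vector (axis times angle).
In Python, from workcell import manip gives the robot as it stands.
- The arm moves only by the shell command python3 -m pendant 'ROWS' [OPENING] [FORCE]. ROWS is JSON, a list of rows, each an object with "linear": the shift along the tool's x, y, z in cm, a list of three; "roll": the turn about the tool's z in degrees. In form: [{"linear": [tx, ty, tz], "roll": roll}, ...]. A call has 1 to 10 rows; each row is the pose to reach, as a shift and turn from the pose commanded when the call began, along the tool's axes at that moment; what a row does not reach only later rows make up. A row lasts 1/8 s, in which the tool goes at most 62.5 mm and 10.7 degrees, less where a joint would pass 70% of its speed; a pose out of reach is approached as far as the arm can. A call with a gripper value outside its range is refused whole. OPENING is the gripper command: -1 is shut, 1 is fully open, values between are in proportion, set as the call begins (- or left out, the last holds). The fingers move at their own pace and stop on an object; FORCE is the grip in N (left out, the last holds). Time passes only in rows, so rows that repeat a pose let the fingers close. It gives the time, the measured TCP pose, the force, the opening and the grip force at its end, in the units of the state.
- manip.get_obs(): the state, without advancing time (a new reading comes with each control period).
- manip.camera(name): name is "scene" or "top" or "wrist"; returns the picture (400x640x3 uint8, red, green, blue); there is no depth.
- manip.camera_model(name): a dict with "camera_matrix" (3x3 intrinsics, pixels), "T" (4x4, takes a point from camera to world coordinates). Camera axes: x right, y down, z forward; pixel columns grow to the right and rows downward; lengths in m; the calibration is good to about 2 mm. A picture is of the moment at which its call begins: read the wrist's pose just before it. camera_model takes no time and is no camera call; for the wrist camera it gives the pose at the moment of the call.
- manip.hand_in(): hands the job in; it is judged then, once.
The state is a dict: "time_s": time; "q": joint angles; "joint_vel": joint speeds; "joint_efforts": joint torques, N m; "position": TCP position; "tool_rot": TCP orientation; "force": force on the tool from outside, world axes, zero at the start; "moment": the same for the moment, N m; "width": finger opening in m; "grip_force": force on a finger pad.
Only numpy, scipy, OpenCV 4.12 (cv2) and the standard library are available. Lean on these libraries where they do the work, as an engineer would, in place of code of your own. Each camera call takes 0.05 s, during which the arm holds its last target. There are 200 camera calls.

## Task

A broken-off wooden dowel is jammed in the upright hole of the sign post's socket block, which stands on screw feet over a small tray. Take the steel drift out of its stand, put it into that hole from above and push steadily until the dowel has dropped into the tray and you feel the drift's collar press firmly on the block, but do not lean on the block with more than about 3 kg (30 N). Then put the drift back upright in its stand, fully home, let go, and leave the other things on the counter where they are.

Things in the scene. Friction and masses are not known exactly. Their poses are not given: they have to be found in the camera images.
- jig: the press-out stand, fixed: an aluminium tray 100 x 116 mm, walls 18 mm high, floor 4 mm thick, with four corner sleeves in which the screw feet of the socket block stand. The block above (light wood, steel plate on top) is 84 mm along x, 100 mm along y, 45 mm high. Origin on the counter under the middle of the tray, exactly below the block's hole; x is the 100 mm side, z up.
- hole_axis (a point): a point of the tray's frame on the hole's axis, 105 mm above the counter. NOT the true top of the block: the feet are set anew each time, so the top lies anywhere from 97 to 113 mm above the counter, unmeasured; it is held stiffly. The upright hole goes right through: 14 mm across in the 8 mm steel top plate, 17 mm below it. No useful lead-in at its edge.
- stub: the broken dowel, dark wood, 16 mm across, 34 mm long; origin at its middle, z along it. It sits upright in the lower part of the hole, its lower end 46 to 50 mm above the counter and sticking out under the block, its upper end below the steel plate; it can only leave downward. Springy walls near the block's underside hold it with a drag of 8 to 18 N while it moves, less in a pause.
- stub_top (a point): the middle of the dowel's upper end. The walls let go once this end has been pushed to about 3 or 4 mm above the block's underside; the dowel then falls into the tray.
- drift: the steel drift, 110.5 mm long, 0.15 to 0.24 kg: a round shank 13 mm across, 44.5 mm long, its end tapered over the last 1.5 mm to 11.4 mm across; then the collar; then a square grip 20 x 20 mm, 60 mm long. Origin in the middle of its lower end, z up along it; x and y square to the grip's flats. At the start it stands in the stand, its origin 15.5 mm above the counter.
- drift_collar (a point): the middle of the underside of the drift's collar (32 mm across, 6 mm thick), 44.5 mm above the drift's lower end. It rests on the stand's top at the start. With the collar on the socket block the drift's end stops 0.5 mm above the block's underside.
- stand: the drift's stand, fixed: a dark wooden block 64 x 64 x 60 mm high with an upright hole in the middle of its top, 19 mm across and 54 mm deep. The origin is on the counter under the hole's axis, z up.
- can_a: bystander: white drinks can, 52 mm across, 118 mm tall, standing upright; leave it alone. The origin is the middle of its underside
- can_b: bystander: a second such can, standing upright; leave it alone. The origin is the middle of its underside
- tape: bystander: flat black ring of tape, 68 mm across, 24 mm high; leave it alone. The origin is the middle of its underside
- battery: bystander: black tool battery, 75 x 110 x 67 mm; leave it alone. The origin is the middle of its underside
- screwdriver: bystander: screwdriver lying near the back of the counter; leave it alone. The origin is somewhere on it
- sprayer: bystander: orange spray bottle, 72 mm across, 183 mm tall, standing upright; leave it alone. The origin is the middle of its underside

How it is judged:
On the way, in this order (a step that is already met when the one before it is completed fails the run):
1. the drift's end is in the hole of the socket block, above the dowel (horizontal distance between drift and jig below 0.005 m and angle between drift's own z axis and vertical below 0.12 rad and z of drift in the frame of jig below 0.092 m), for 0.05 s.
2. the dowel is out in the tray while the drift is through the hole, and the drift presses on the block with more than 6 N (horizontal distance between drift and jig below 0.005 m and angle between drift's own z axis and vertical below 0.12 rad and z of drift in the frame of jig below 0.074 m and contact force between drift and jig above 6 N and z of stub in the frame of jig below 0.032 m and x of stub in the frame of jig between -0.05 and 0.05 m and y of stub in the frame of jig between -0.058 and 0.058 m), for 0.1 s.
At the end, for the whole second after the job is handed in: The dowel lies at rest in the tray under the block (its middle within the tray's outline and less than 32 mm above the counter); the drift stands in its stand, within 6 mm of the hole's axis, its collar within 4 mm of the stand's top, tilted less than 0.15 rad, at rest (z of stub in the frame of jig below 0.032 m and x of stub in the frame of jig between -0.05 and 0.05 m and y of stub in the frame of jig between -0.058 and 0.058 m and linear speed of stub below 0.03 m/s and horizontal distance between drift and stand below 0.006 m and z of drift in the frame of stand below 0.0195 m and angle between drift's own z axis and vertical below 0.15 rad and linear speed of drift below 0.02 m/s); the robot touches nothing.
It fails at once if the drift presses on the socket block or its stand with more than 30 N (contact force between drift and jig above 30 N).
It fails at once if a bystander is moved by more than 30 mm (distance of any of can_a, can_b, tape, battery, screwdriver, sprayer from where it was at the start of the episode above 0.03 m).
It also fails if it takes over 67 s, if anything falls off the work surface, if the arm or the gripper's body presses on something with over 40 N, if the wrist force passes 120 N, or if a joint passes its speed limit or range.

## Working session

There is one attempt and no reset: what is moved stays moved. The work goes in short steps, Python scripts to look and compute and a shell command to move; the robot and the scene stay as the last step left them, time stands still between calls to the robot, and variables do not carry over. Pictures are saved under pics/ and viewed, at most 11 in all, crops included, and the job is handed in when it is done.

```bash
mkdir -p pics; ls; python3 - <<'E'
from workcell import manip
import cv2,json
for n in("top","scene"):
    im=manip.camera(n); cv2.imwrite(f"pics/{n}0.png",im[:,:,::-1])
    m=manip.camera_model(n); print(n,m)
    
print(manip.get_obs())
E
```

```text
pics
top {'camera_matrix': array([[501.30819487,   0.        , 316.65059212],
       [  0.        , 501.30819487, 195.22090185],
       [  0.        ,   0.        ,   1.        ]]), 'T': array([[ 0.00325282, -0.98243609,  0.18657105,  0.26763574],
       [-0.99992988, -0.00531988, -0.01057958,  0.01972172],
       [ 0.01138629, -0.18652355, -0.98238451,  1.59044465],
       [ 0.        ,  0.        ,  0.        ,  1.        ]])}
scene {'camera_matrix': array([[384.57893626,   0.        , 315.1768461 ],
       [  0.        , 384.57893626, 196.91537327],
       [  0.        ,   0.        ,   1.        ]]), 'T': array([[-0.59435173,  0.56619053, -0.57111671,  1.15749803],
       [ 0.80419778,  0.41539047, -0.42510785,  0.44905969],
       [-0.0034556 , -0.71195438, -0.70221721,  0.83494325],
       [ 0.        ,  0.        ,  0.        ,  1.        ]])}
{'time_s': 0.1, 'q': array([ 9.60712415e-01,  3.81123954e-01,  1.29816635e+00, -4.47202061e-06,
        1.46357135e+00, -2.15317781e-01]), 'joint_vel': array([-0.00014852, -0.00133149, -0.00342496,  0.00181167, -0.00096816,
       -0.00106505]), 'joint_efforts': array([ 2.93235491e-03, -4.49220693e+01, -2.31659657e+01, -2.03876589e-04,
        3.64801948e-03,  1.13015253e-05]), 'position': array([0.21138736, 0.50747693, 0.2307823 ]), 'tool_rot': array([-6.15978660e-01, -3.08009727e+00,  1.82848736e-03]), 'force': array([-0.17462556,  0.61018743, -0.4348923 ]), 'moment': array([ 0.05103078, -0.01942463, -0.03908219]), 'grip_force': 0.0, 'width': 0.0854353928501359}
```

View pics/top0.png

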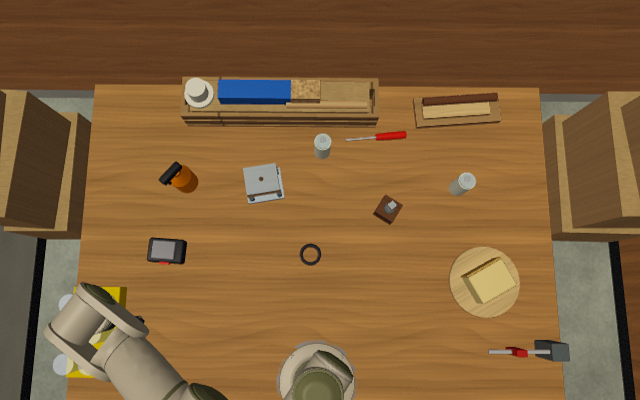

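View pics/scene0.png

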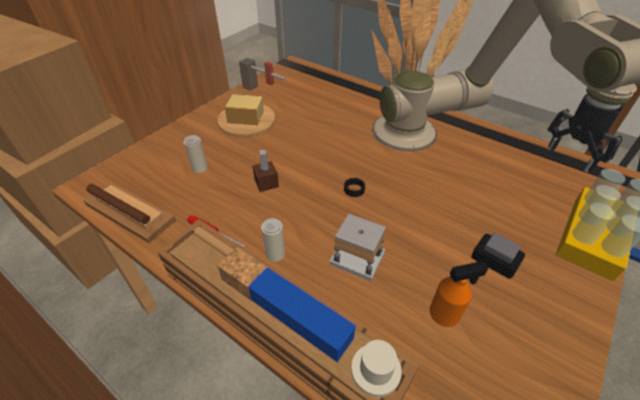

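The top view shows the drift in its dark stand at about (388,208), and the plated block in its tray at about (263,183), with the hole at about (261,179). The cans are at (322,146) and (463,184), and the sprayer at (182,178). Next I'll measure these by mask.

```bash
cat > h.py <<'E'
import numpy as np,cv2
from workcell import manip
from scipy.spatial.transform import Rotation as R
def ray(m,uv,z):
    K,T=m["camera_matrix"],m["T"]
    d=T[:3,:3]@np.linalg.solve(K,np.array([uv[0],uv[1],1.])); o=T[:3,3]
    return o+d*(z-o[2])/d[2]
def pix(m,p):
    K,T=m["camera_matrix"],m["T"]
    c=T[:3,:3].T@(np.asarray(p)-T[:3,3]); c=K@c; return c[:2]/c[2]
def rows(target,yaw=None):
    "shift in tool axes, cm, to bring the TCP to target; yaw = wanted world angle of tool y"
    o=manip.get_obs(); M=R.from_rotvec(o["tool_rot"]).as_matrix()
    s=M.T@(np.asarray(target)-o["position"])*100
    print("shift cm",s.round(2),"tool y angle",np.degrees(np.arctan2(M[1,1],M[0,1])).round(2),"tool z",M[:,2].round(4))
def blobs(mask,amin=20):
    n,l,s,c=cv2.connectedComponentsWithStats(mask.astype(np.uint8))
    return [(c[i].round(1),s[i]) for i in range(1,n) if s[i,4]>=amin]
E
python3 - <<'E'
from h import *
m=manip.camera_model("top")
im=cv2.imread("pics/top0.png")
for n,uv,z in[("hole",(261,179),.105),("drifttop",(391.5,206),.126),("stand",(388,209),.06),("canA",(322,140),.118),("canB",(467,180),.118),("sprayer",(176,172),.18),("tape",(311,254),.02)]:
    print(n,ray(m,uv,z).round(3))
print(cv2.resize(im[195:225,370:405],None,fx=10,fy=10).shape)
a=cv2.resize(im[193:228,368:410],None,fx=9,fy=9,interpolation=2); b=cv2.resize(im[155:215,235:295],None,fx=6,fy=6,interpolation=2)
b=b[:315]; a=cv2.copyMakeBorder(a,0,b.shape[0]-a.shape[0],0,0,0) if a.shape[0]<b.shape[0] else a
cv2.imwrite("pics/crop.png",np.hstack([a,b]))
E
```

```text
hole [0.599 0.173 0.105]
drifttop [ 0.514 -0.218  0.126]
stand [ 0.516 -0.218  0.06 ]
canA [ 0.719 -0.012  0.118]
canB [ 0.596 -0.45   0.118]
sprayer [0.601 0.41  0.18 ]
tape [0.379 0.02  0.02 ]
(300, 350, 3)
```

View pics/crop.png

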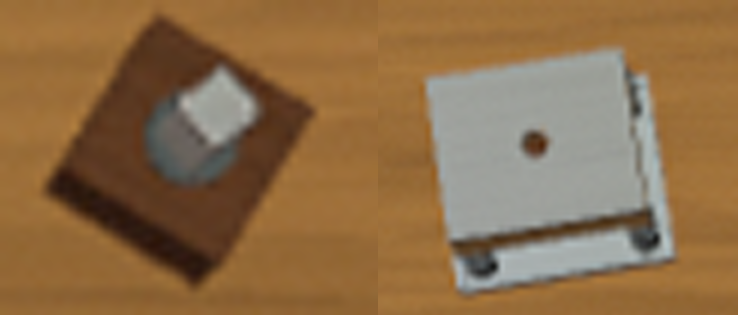

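The crop shows the drift's square top at about (392.4,204.6) in the full picture, turned roughly 45° to the image. The block's plate has its hole at about (260.8,178.8).

```bash
python3 - <<'E'
from h import *
m=manip.camera_model("top")
p=ray(m,(392.4,204.6),.126);print(p, ray(m,(260.8,178.8),.105))
rows([p[0],p[1],.30])
o=manip.get_obs();M=np.eye(4);M[:3,:3]=R.from_rotvec(o["tool_rot"]).as_matrix();M[:3,3]=o["position"]
w=manip.camera_model("wrist");print(np.round(np.linalg.inv(M)@w["T"],4),w["camera_matrix"])
E
```

```text
[ 0.51863855 -0.22099892  0.126     ] [0.5994936  0.17319299 0.105     ]
shift cm [-56.38 -55.44  -6.87] tool y angle 67.38 tool z [-7.e-04 -1.e-03 -1.e+00]
[[ 6.000e-04 -9.483e-01 -3.173e-01  8.320e-02]
 [ 1.000e+00  6.000e-04 -1.000e-04  1.000e-04]
 [ 3.000e-04 -3.173e-01  9.483e-01 -1.429e-01]
 [ 0.000e+00  0.000e+00  0.000e+00  1.000e+00]] [[287.05420298   0.         315.7713552 ]
 [  0.         287.05420298 197.11010015]
 [  0.           0.           1.        ]]
```

```bash
python3 -m pendant '[{"linear":[-5,-5,-7],"roll":0},{"linear":[-56.4,-55.4,-7],"roll":0},{"linear":[-56.4,-55.4,-7],"roll":0},{"linear":[-56.4,-55.4,-7],"roll":0},{"linear":[-56.4,-55.4,-7],"roll":0},{"linear":[-56.4,-55.4,-7],"roll":0},{"linear":[-56.4,-55.4,-7],"roll":0},{"linear":[-56.4,-55.4,-7],"roll":0},{"linear":[-56.4,-55.4,-7],"roll":0},{"linear":[-56.4,-55.4,-7],"roll":0}]' 1 40
python3 - <<'E'
from h import *
rows([.5186,-.221,.30])
E
```

```text
time_s: 1.35
position: [0.4477, -0.0532, 0.2949]
tool_rot: [-0.617, -3.08, -0.0]
force: [1.7, 1.6, -0.2]
width: 0.0852
grip_force: 0.0
shift cm [-13.   -12.75  -0.52] tool y angle 67.36 tool z [-2.e-04  3.e-04 -1.e+00]
```

```bash
python3 -m pendant '[{"linear":[-12,-12,-0.3],"roll":0},{"linear":[-12,-12,-0.3],"roll":0},{"linear":[-12,-12,-0.3],"roll":0},{"linear":[-12,-12,-0.3],"roll":0},{"linear":[-12,-12,-0.3],"roll":0},{"linear":[-12,-12,-0.3],"roll":0}]'
python3 - <<'E'
from h import *
m=manip.camera_model("wrist");im=manip.camera("wrist")[:,:,::-1];cv2.imwrite("pics/w1.png",im)
rows([.5186,-.221,.30]); print(manip.get_obs()["position"],pix(m,[.5186,-.221,.126]))
E
```

```text
time_s: 2.1
position: [0.5118, -0.207, 0.2983]
tool_rot: [0.614, 3.081, -0.0]
force: [0.4, -0.2, 0.4]
width: 0.0855
grip_force: 0.0
shift cm [-1.16 -1.03 -0.16] tool y angle 67.45 tool z [ 4.e-04 -2.e-04 -1.e+00]
[ 0.51182933 -0.20702399  0.2983462 ] [306.66458469 188.28598453]
```

View pics/w1.png

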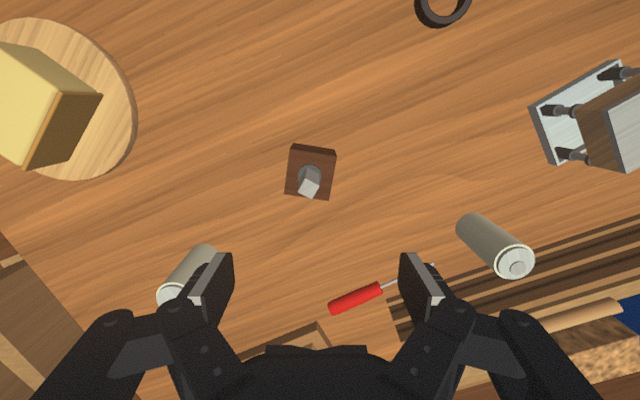

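The wrist view shows the stand at about (311,172), with the drift's light top face at about (309,187). That is within 3 px of the predicted position. Next I need the grip's angle.

```bash
python3 - <<'E'
from h import *
im=cv2.imread("pics/w1.png");m=manip.camera_model("wrist")
c=im[140:205,280:340].astype(int)
g=c.min(2); sat=c.max(2)-g
for t in (120,135,150,165,180):
    mk=((g>t)&(sat<40)).astype(np.uint8)
    cs,_=cv2.findContours(mk,0,1)
    k=max(cs,key=cv2.contourArea); r=cv2.minAreaRect(k); b=cv2.boxPoints(r)+[280,140]
    P=np.array([ray(m,q,.126) for q in b]); e=np.diff(P[:3],axis=0)
    print(t,cv2.contourArea(k),P.mean(0).round(4),np.linalg.norm(e,axis=1).round(4),np.degrees(np.arctan2(e[:,1],e[:,0])).round(1))
# stand edges: dark
mk=((c.max(2)<125)|(sat<40)).astype(np.uint8)
a=cv2.resize(im[135:210,275:345],None,fx=8,fy=8,interpolation=2);cv2.imwrite("pics/w1c.png",a)
E
```

```text
120 242.0 [ 0.5194 -0.2196  0.126 ] [0.0196 0.0189] [131.   40.1]
135 226.5 [ 0.5196 -0.2194  0.126 ] [0.0186 0.0184] [131.1  40.1]
150 209.5 [ 0.52   -0.2195  0.126 ] [0.018  0.0179] [131.1  40. ]
165 181.5 [ 0.5196 -0.2194  0.126 ] [0.0168 0.017 ] [129.1  37.9]
180 0.0 [ 0.5225 -0.2111  0.126 ] [0. 0.] [0. 0.]
```

View pics/w1c.png

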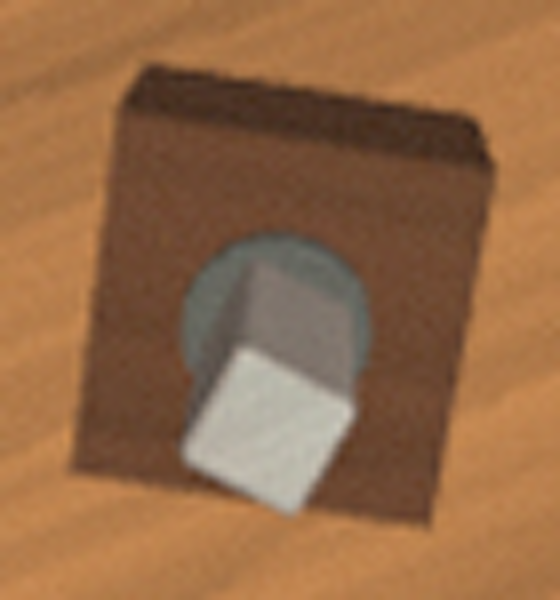

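```bash
python3 - <<'E'
from h import *
m=manip.camera_model("wrist")
q=np.array([(123,103),(492,168),(430,525),(75,470)])/8+[275,135]
P=np.array([ray(m,x,.06) for x in q]);print("stand",P.mean(0),np.linalg.norm(P-np.roll(P,1,0),axis=1), np.degrees(np.arctan2(*(P[1]-P[0])[1::-1])))
rows([.5195,-.2196,.22]); print(manip.get_obs()["q"])
E
```

```text
stand [ 0.52075167 -0.21917988  0.06      ] [0.06464066 0.06229099 0.06386399 0.06288361] 57.474908104917446
shift cm [-1.19 -0.87  7.84] tool y angle 67.45 tool z [ 4.e-04 -2.e-04 -1.e+00]
[-5.98840118e-01  3.46605970e-01  1.15755519e+00  4.15582575e-05
  1.63694442e+00 -1.77608767e+00]
```

```bash
python3 -m pendant '[{"linear":[-1.2,-0.9,2],"roll":10},{"linear":[-1.2,-0.9,5],"roll":20},{"linear":[-1.2,-0.9,7.8],"roll":27.4},{"linear":[-1.2,-0.9,7.8],"roll":27.4},{"linear":[-1.2,-0.9,7.8],"roll":27.4},{"linear":[-1.2,-0.9,7.8],"roll":27.4}]'
python3 - <<'E'
from h import *
m=manip.camera_model("wrist");im=manip.camera("wrist")[:,:,::-1];cv2.imwrite("pics/w2.png",im)
u=pix(m,[.5195,-.2196,.126]).astype(int);print(u)
x0,y0=u-45;c=im[y0:y0+90,x0:x0+90].astype(int)
g=c.min(2); sat=c.max(2)-g
for t in (120,135,150):
    mk=((g>t)&(sat<40)).astype(np.uint8)
    cs,_=cv2.findContours(mk,0,1)
    k=max(cs,key=cv2.contourArea); r=cv2.minAreaRect(k); b=cv2.boxPoints(r)+[x0,y0]
    P=np.array([ray(m,q,.126) for q in b]); e=np.diff(P[:3],axis=0)
    print(t,cv2.contourArea(k),P.mean(0).round(4),np.linalg.norm(e,axis=1).round(4),np.degrees(np.arctan2(e[:,1],e[:,0])).round(1))
rows([.5195,-.2196,.08]);print(manip.get_obs()["q"])
E
```

```text
time_s: 2.9
position: [0.52, -0.2211, 0.2213]
tool_rot: [1.325, 2.846, -0.001]
force: [0.4, -0.8, -0.3]
width: 0.0853
grip_force: 0.0
[317 198]
120 409.0 [ 0.5197 -0.2192  0.126 ] [0.0182 0.0195] [ 40.1 -49.1]
135 383.5 [ 0.5194 -0.2188  0.126 ] [0.0185 0.0182] [129.5  40.1]
150 361.5 [ 0.5197 -0.2192  0.126 ] [0.0182 0.0176] [ 40.1 -49.1]
shift cm [ 0.17  0.06 14.11] tool y angle 40.05 tool z [ 0.0017 -0.0012 -1.    ]
[-6.11552044e-01  4.13412482e-01  1.27476688e+00 -2.85497486e-05
  1.45130343e+00 -1.31056871e+00]
```

```bash
python3 -m pendant '[{"linear":[0.2,0.1,4],"roll":0},{"linear":[0.2,0.1,8],"roll":0},{"linear":[0.2,0.1,11],"roll":0},{"linear":[0.2,0.1,13],"roll":0},{"linear":[0.2,0.1,14.1],"roll":0},{"linear":[0.2,0.1,14.1],"roll":0},{"linear":[0.2,0.1,14.1],"roll":0}]' && python3 -m pendant '[{"linear":[0,0,0],"roll":0},{"linear":[0,0,0],"roll":0},{"linear":[0,0,0],"roll":0},{"linear":[0,0,0],"roll":0},{"linear":[0,0,0],"roll":0},{"linear":[0,0,0],"roll":0},{"linear":[0,0,0],"roll":0}]' -1 60
```

```text
time_s: 3.82
position: [0.5196, -0.2191, 0.0799]
tool_rot: [1.327, 2.846, -0.0]
force: [-0.3, 0.2, 0.4]
width: 0.0853
grip_force: 0.0
time_s: 4.7
position: [0.5192, -0.2189, 0.0791]
tool_rot: [1.328, 2.847, -0.0]
force: [0.3, 1.0, 3.2]
width: 0.0195
grip_force: 58.8
```

```bash
python3 -m pendant '[{"linear":[0,0,-1],"roll":0},{"linear":[0,0,-3],"roll":0},{"linear":[0,0,-6],"roll":0},{"linear":[0,0,-11],"roll":0},{"linear":[0,0,-17],"roll":0},{"linear":[0,0,-17],"roll":0},{"linear":[0,0,-17],"roll":0}]' && python3 - <<'E'
from h import *
rows([.5995,.1732,.25])
E
```

```text
time_s: 5.58
position: [0.5186, -0.2185, 0.2481]
tool_rot: [-1.327, -2.846, -0.0]
force: [0.5, -0.4, -1.9]
width: 0.0193
grip_force: 58.8
shift cm [24.82 31.36 -0.16] tool y angle 39.98 tool z [-0.0014  0.001  -1.    ]
```

```bash
python3 -m pendant '[{"linear":[3,4,0],"roll":0},{"linear":[19,31.4,0],"roll":0},{"linear":[19,31.4,0],"roll":0},{"linear":[19,31.4,0],"roll":0},{"linear":[19,31.4,0],"roll":0},{"linear":[19,31.4,0],"roll":0},{"linear":[19,31.4,0],"roll":0},{"linear":[19,31.4,0],"roll":0},{"linear":[19,31.4,0],"roll":0},{"linear":[19,31.4,0],"roll":0}]' && python3 - <<'E'
from h import *
rows([.5995,.1732,.25])
m=manip.camera_model("wrist");im=manip.camera("wrist")[:,:,::-1];cv2.imwrite("pics/w3.png",im)
import pickle;pickle.dump((m,manip.get_obs()),open("w3.pkl","wb"))
print(pix(m,[.5995,.1732,.105]))
E
```

```text
time_s: 6.82
position: [0.6375, 0.1273, 0.2489]
tool_rot: [-1.331, -2.846, 0.0]
force: [-0.3, -0.3, -2.0]
width: 0.0195
grip_force: 59.3
shift cm [ 5.96  0.03 -0.1 ] tool y angle 39.88 tool z [-2.e-04 -1.e-04 -1.e+00]
[316.78473411 126.39421646]
```

View pics/w3.png

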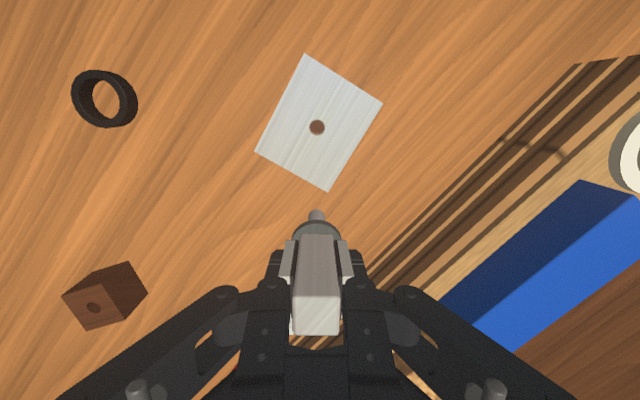

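The wrist view shows the hole at about (317,127), with all four plate corners visible. The held drift's tip is at about (317,213), straight in the grip.

```bash
python3 -m pendant '[{"linear":[3,0,0],"roll":0},{"linear":[6,0,0],"roll":0},{"linear":[6,0,0],"roll":0},{"linear":[6,0,0],"roll":0},{"linear":[6,0,0],"roll":0},{"linear":[6,0,0],"roll":0}]' && cat >> h.py <<'E'
def hole(im,m,guess):
    u=pix(m,guess).astype(int);x0,y0=u-22;c=cv2.resize(im[y0:y0+44,x0:x0+44],None,fx=8,fy=8,interpolation=2).astype(int)
    mk=((c[:,:,2]-c[:,:,0])>30)|(c.max(2)<110)
    mk=mk.astype(np.uint8); n,l,s,ce=cv2.connectedComponentsWithStats(mk)
    i=min(range(1,n),key=lambda i:np.hypot(*(ce[i]-176)) if s[i,4]>1500 else 1e9)
    k=cv2.findContours((l==i).astype(np.uint8),0,1)[0][0];e=cv2.fitEllipse(k)
    ctr=(np.array(e[0])-3.5)/8+[x0,y0]
    print("hole px",ctr.round(2),"axes px",np.round(np.array(e[1])/8,1)); return ctr
def tri(views):
    A=np.zeros((3,3));b=np.zeros(3)
    for m,uv in views:
        d=ray(m,uv,0)-m["T"][:3,3];d/=np.linalg.norm(d);Q=np.eye(3)-np.outer(d,d);A+=Q;b+=Q@m["T"][:3,3]
    return np.linalg.solve(A,b)
E
python3 - <<'E'
from h import *
import pickle
m1,o1=pickle.load(open("w3.pkl","rb"));i1=cv2.imread("pics/w3.png")
m=manip.camera_model("wrist");im=manip.camera("wrist")[:,:,::-1].copy();cv2.imwrite("pics/w4.png",im);pickle.dump((m,manip.get_obs()),open("w4.pkl","wb"))
mt=manip.camera_model("top");it=cv2.imread("pics/top0.png")
g=[.5995,.1732,.105]
a,b,c=hole(i1,m1,g),hole(im,m,g),hole(it,mt,g)
print("wrist2",tri([(m1,a),(m,b)]),"all",tri([(m1,a),(m,b),(mt,c)]))
for z in(.097,.105,.113): print(z,[ray(*v,z)[:2].round(4) for v in((m1,a),(m,b),(mt,c))])
q=cv2.findContours(((i1.min(2)>140)&(i1.max(2)-i1.min(2).astype(int)<40)).astype(np.uint8)[40:200,240:400],0,1)[0]
k=max(q,key=cv2.contourArea);B=cv2.approxPolyDP(k,6,True)[:,0]+[240,40];print(B.tolist())
for z in (.097,.105,.113):
    P=np.array([ray(m1,x,z) for x in B]);print(z,np.linalg.norm(P-np.roll(P,1,0),axis=1).round(4),P.mean(0).round(4))
rows([.5995,.1732,.25])
E
```

```text
time_s: 7.62
position: [0.5994, 0.1739, 0.2487]
tool_rot: [-1.329, -2.846, 0.0]
force: [-0.6, -0.7, -1.6]
width: 0.0192
grip_force: 59.3
hole px [316.39 127.08] axes px [14.4 14.7]
hole px [315.66 187.19] axes px [11.3 13.3]
hole px [258.91 176.55] axes px [46.  48.6]
wrist2 [0.59942137 0.17269088 0.1087065 ] all [0.59831703 0.1758371  0.1287535 ]
0.097 [array([0.6001, 0.1719]), array([0.6016, 0.17  ]), array([0.6083, 0.1799])]
0.105 [array([0.5996, 0.1725]), array([0.6001, 0.1718]), array([0.6064, 0.1791])]
0.113 [array([0.5992, 0.173 ]), array([0.5986, 0.1737]), array([0.6046, 0.1782])]
[[304, 53], [255, 151], [327, 191], [382, 103]]
0.097 [0.0875 0.1046 0.0861 0.1042] [0.6004 0.1719 0.097 ]
0.105 [0.0851 0.1017 0.0838 0.1014] [0.6    0.1724 0.105 ]
0.113 [0.0827 0.0989 0.0814 0.0985] [0.5995 0.1729 0.113 ]
shift cm [-0.07 -0.04 -0.13] tool y angle 39.94 tool z [-2.e-04 -1.e-04 -1.e+00]
```

View pics/w4.png

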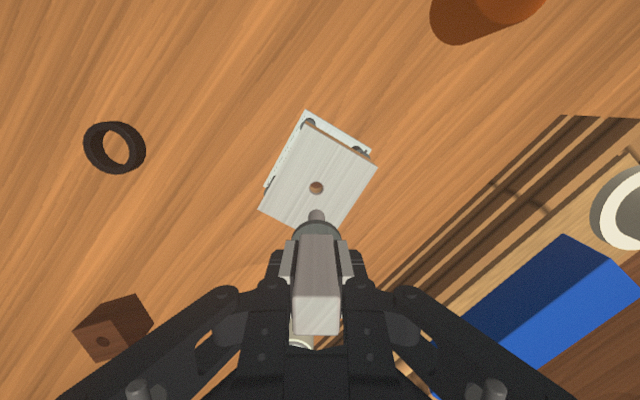

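The hole is at about (316,187), just ahead of the drift's tip, whose end edge is at about v=210. The camera sees the hole and the near side of the tip together, so I'll measure the tip against its nominal place.

```bash
python3 - <<'E'
from h import *
import pickle
i=cv2.imread("pics/w3.png").astype(int);m,o=pickle.load(open("w3.pkl","rb"))
s=i.max(2)-i.min(2)
for v in range(204,224):
    r=np.where(s[v,295:340]<55)[0]+295
    print(v,(r.min(),r.max(),(r.min()+r.max())/2) if len(r) else None,end=" ")
M=R.from_rotvec(o["tool_rot"]).as_matrix();t=o["position"]
P=lambda x,y,z:pix(m,t+M@np.array([x,y,z])).round(2)
print("\nend circle +x edge",P(.0057,0,.0636),"centre",P(0,0,.0636),"sides",P(0,.0057,.0636),P(0,-.0057,.0636),"shank sides 5mm up",P(0,.0065,.0586),P(0,-.0065,.0586))
E
```

```text
204 None 205 None 206 None 207 None 208 None 209 (np.int64(315), np.int64(316), np.float64(315.5)) 210 (np.int64(313), np.int64(319), np.float64(316.0)) 211 (np.int64(311), np.int64(321), np.float64(316.0)) 212 (np.int64(310), np.int64(322), np.float64(316.0)) 213 (np.int64(309), np.int64(323), np.float64(316.0)) 214 (np.int64(309), np.int64(323), np.float64(316.0)) 215 (np.int64(309), np.int64(323), np.float64(316.0)) 216 (np.int64(308), np.int64(324), np.float64(316.0)) 217 (np.int64(308), np.int64(324), np.float64(316.0)) 218 (np.int64(308), np.int64(324), np.float64(316.0)) 219 (np.int64(308), np.int64(324), np.float64(316.0)) 220 (np.int64(308), np.int64(324), np.float64(316.0)) 221 (np.int64(307), np.int64(324), np.float64(315.5)) 222 (np.int64(305), np.int64(327), np.float64(316.0)) 223 (np.int64(303), np.int64(329), np.float64(316.0)) 
end circle +x edge [316.79 207.15] centre [316.78 214.06] sides [324.15 214.06] [309.42 214.05] shank sides 5mm up [325.39 216.52] [308.22 216.52]
```

```bash
python3 -m pendant '[{"linear":[0,0,2],"roll":0},{"linear":[0,0,4],"roll":0},{"linear":[0,0,5],"roll":0},{"linear":[0,0,5.6],"roll":0},{"linear":[0,0,5.6],"roll":0},{"linear":[0,0,5.6],"roll":0},{"linear":[0,0,5.6],"roll":0}]' && python3 - <<'E'
from h import *
import pickle
m1,o1=pickle.load(open("w3.pkl","rb"));i1=cv2.imread("pics/w3.png")
m=manip.camera_model("wrist");im=manip.camera("wrist")[:,:,::-1].copy();cv2.imwrite("pics/w5.png",im);o=manip.get_obs();pickle.dump((m,o),open("w5.pkl","wb"))
g=[.5994,.1727,.1087]
a=hole(i1,m1,g);print(o["position"],pix(m,g))
b=hole(im,m,g);print(tri([(m1,a),(m,b)]))
cv2.imwrite("pics/w5c.png",cv2.resize(im[170:240,275:355],None,fx=7,fy=7,interpolation=2))
E
```

```text
time_s: 8.55
position: [0.5993, 0.1745, 0.1934]
tool_rot: [1.328, 2.846, 0.001]
force: [0.6, 1.4, -1.9]
width: 0.0195
grip_force: 59.4
hole px [316.39 127.08] axes px [14.4 14.7]
[0.59922045 0.1745369  0.19332446] [315.18801884 206.38552724]
hole px [315.31 205.56] axes px [10.6 17.2]
[0.59960143 0.17254548 0.10600254]
```

View pics/w5c.png

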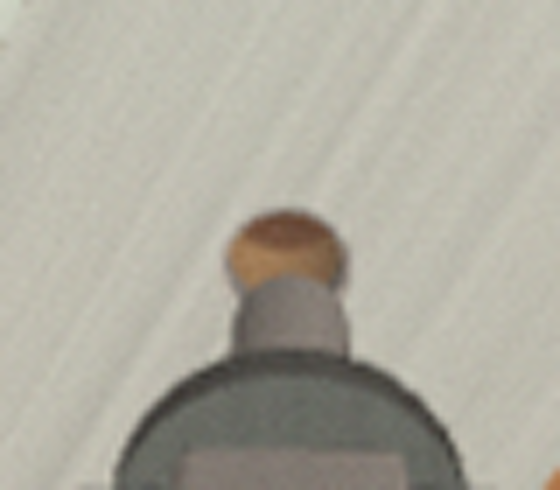

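The crop shows the hole's near rim at v≈200 and the tip's end edge at v≈209. The far steel wall of the hole blends with the plate, so the ellipse centres are biased. I'll triangulate the near rim edge and the side edges instead.

```bash
python3 - <<'E'
from h import *
import pickle
g=np.array([.5994,.1727,.1087]);V=[]
def cross(p,t,up):  # first sub-pixel crossing walking along p
    for k in range(len(p)-1):
        if (p[k]-t)*(p[k+1]-t)<=0 and p[k]>t: return k+(p[k]-t)/(p[k]-p[k+1])
for n in "345":
    m,o=pickle.load(open(f"w{n}.pkl","rb"));B=cv2.imread(f"pics/w{n}.png")[:,:,0].astype(float)
    u,v=pix(m,g).round().astype(int)
    col=B[v-20:v+6,u-1:u+2].mean(1);t=(col[:6].mean()+col.min())/2;vt=v-20+cross(col,t,1)
    best=None
    for r in range(v-6,v+7):
        row=B[r,u-16:u+17];tt=(B[v-20:v-14,u].mean()+row[12:21].min())/2
        L=cross(row[:17][::1],tt,1);Rr=cross(row[::-1][:17],tt,1)
        if L is None or Rr is None: continue
        w=32-Rr-L
        if best is None or w>best[0]: best=(w,(u-16+L+u+16-Rr)/2,r)
    M=R.from_rotvec(o["tool_rot"]).as_matrix();V.append((m,(best[1],vt),M,o))
    print(n,"vtop",round(vt,2),"width,uc,row",np.round(best,2),"depth",round(287.05*14/best[0],1))
for s in((0,2),(1,2),(0,1),(0,1,2)):
    e=tri([V[i][:2] for i in s]);c=e-V[2][2]@[.007,0,0]
    print(s,"centre",c.round(4),"in tool (w5) mm",(V[2][2].T@(c-V[2][3]["position"])*1e3).round(2))
E
```

```text
3 vtop 119.51 width,uc,row [ 15.22 316.49 127.  ] depth 264.0
4 vtop 181.32 width,uc,row [ 13.82 315.96 188.  ] depth 290.7
5 vtop 199.66 width,uc,row [ 17.29 315.56 207.  ] depth 232.4
(0, 2) centre [0.5994 0.173  0.1122] in tool (w5) mm [-1.27 -0.89 81.13]
(1, 2) centre [0.5996 0.173  0.1117] in tool (w5) mm [-1.43 -0.78 81.59]
(0, 1) centre [0.5994 0.173  0.1123] in tool (w5) mm [-1.26 -0.88 80.98]
(0, 1, 2) centre [0.5994 0.173  0.1122] in tool (w5) mm [-1.27 -0.85 81.09]
```

```bash
python3 -m pendant '[{"linear":[0,-0.03,0.7],"roll":0},{"linear":[0,-0.03,1.2],"roll":0},{"linear":[0,-0.03,1.4],"roll":0},{"linear":[0,-0.03,1.4],"roll":0},{"linear":[0,-0.03,1.4],"roll":0}]' && python3 - <<'E'
from h import *
im=manip.camera("wrist")[:,:,::-1];cv2.imwrite("pics/w6c.png",cv2.resize(im[180:240,275:355],None,fx=7,fy=7,interpolation=2))
E
```

```text
time_s: 9.22
position: [0.599, 0.1743, 0.1791]
tool_rot: [1.328, 2.847, 0.0]
force: [0.2, 0.0, -1.7]
width: 0.0191
grip_force: 59.4
```

View pics/w6c.png

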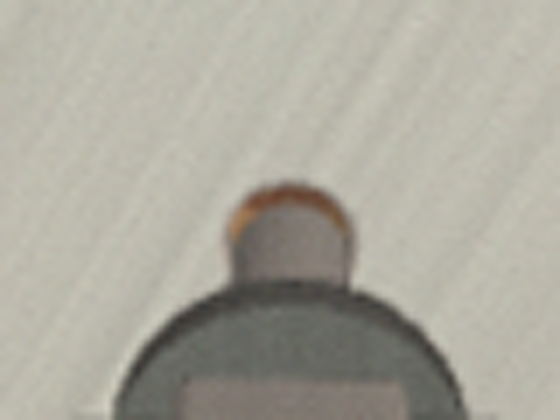

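Tip and hole are centred: hole sides at crop 225–355, tip sides at 232–350, and the crescent at the top matches the radius difference plus parallax. I'll creep in now.

```bash
python3 -m pendant '[{"linear":[0,0,0.2],"roll":0},{"linear":[0,0,0.4],"roll":0},{"linear":[0,0,0.5],"roll":0},{"linear":[0,0,0.5],"roll":0}]'; python3 -m pendant '[{"linear":[0,0,0.1],"roll":0},{"linear":[0,0,0.2],"roll":0},{"linear":[0,0,0.3],"roll":0},{"linear":[0,0,0.3],"roll":0}]'
```

```text
time_s: 9.78
position: [0.5988, 0.1743, 0.1738]
tool_rot: [-1.328, -2.847, 0.0]
force: [0.5, -0.8, -1.0]
width: 0.0191
grip_force: 59.4
time_s: 10.28
position: [0.5988, 0.1743, 0.1708]
tool_rot: [-1.328, -2.847, 0.0]
force: [0.2, 0.4, -1.8]
width: 0.0192
grip_force: 59.4
```

```bash
python3 -m pendant '[{"linear":[0,0,0.2],"roll":0},{"linear":[0,0,0.4],"roll":0},{"linear":[0,0,0.6],"roll":0},{"linear":[0,0,0.8],"roll":0},{"linear":[0,0,0.8],"roll":0}]'; python3 -m pendant '[{"linear":[0,0,0.2],"roll":0},{"linear":[0,0,0.4],"roll":0},{"linear":[0,0,0.6],"roll":0},{"linear":[0,0,0.8],"roll":0},{"linear":[0,0,1.0],"roll":0},{"linear":[0,0,1.0],"roll":0}]'
```

```text
time_s: 10.9
position: [0.5988, 0.1743, 0.1627]
tool_rot: [-1.328, -2.847, 0.0]
force: [0.6, 0.0, -1.6]
width: 0.0193
grip_force: 59.4
time_s: 11.65
position: [0.5988, 0.1743, 0.1527]
tool_rot: [-1.328, -2.847, 0.0]
force: [-0.3, -0.5, -2.1]
width: 0.0194
grip_force: 59.4
```

```bash
python3 -m pendant '[{"linear":[0,0,0.2],"roll":0},{"linear":[0,0,0.4],"roll":0},{"linear":[0,0,0.6],"roll":0},{"linear":[0,0,0.8],"roll":0},{"linear":[0,0,1.0],"roll":0}]' - 90; python3 -m pendant '[{"linear":[0,0,0.2],"roll":0},{"linear":[0,0,0.4],"roll":0},{"linear":[0,0,0.6],"roll":0}]'
```

```text
time_s: 12.28
position: [0.5995, 0.1744, 0.1456]
tool_rot: [1.326, 2.844, 0.003]
force: [-5.9, -1.1, 21.9]
width: 0.019
grip_force: 90.8
time_s: 12.65
position: [0.5995, 0.1744, 0.1402]
tool_rot: [1.326, 2.844, 0.003]
force: [-3.9, -1.0, 15.0]
width: 0.0187
grip_force: 90.0
```

```bash
python3 -m pendant '[{"linear":[0,0,0.15],"roll":0},{"linear":[0,0,0.3],"roll":0},{"linear":[0,0,0.4],"roll":0}]'; python3 -m pendant '[{"linear":[0,0,0.1],"roll":0},{"linear":[0,0,0.2],"roll":0}]'
```

```text
time_s: 13.02
position: [0.5994, 0.1744, 0.1352]
tool_rot: [1.327, 2.844, 0.003]
force: [-1.9, 0.3, 6.9]
width: 0.0191
grip_force: 88.8
time_s: 13.28
position: [0.5989, 0.1743, 0.1315]
tool_rot: [1.328, 2.847, 0.0]
force: [-3.6, -0.4, 10.8]
width: 0.0193
grip_force: 89.3
```

```bash
python3 -m pendant '[{"linear":[0,0,0.03],"roll":0},{"linear":[0,0,0.03],"roll":0},{"linear":[0,0,0.03],"roll":0}]'; python3 - <<'E'
from h import *
im=manip.camera("scene")[:,:,::-1];cv2.imwrite("pics/s7.png",cv2.resize(im[195:285,310:410],None,fx=6,fy=6,interpolation=2))
E
```

```text
time_s: 13.65
position: [0.5989, 0.1743, 0.1315]
tool_rot: [1.328, 2.846, 0.0]
force: [-4.3, -0.2, 7.5]
width: 0.019
grip_force: 89.2
```

View pics/s7.png

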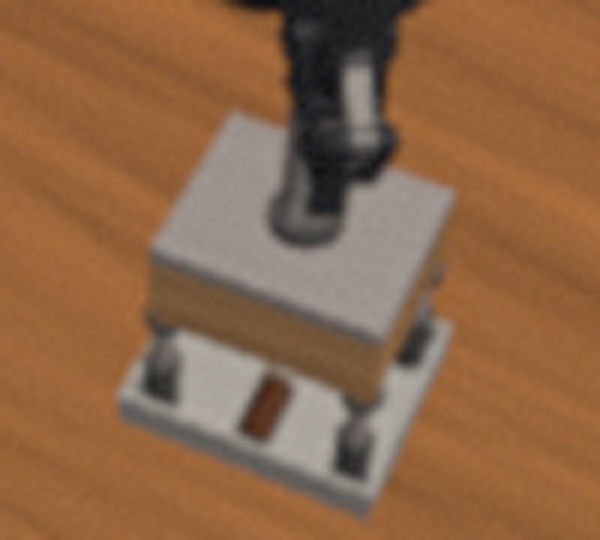

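The dowel lies in the tray at crop (267,405) and the collar sits on the plate. I'll press slightly firmer, well below 30 N.

```bash
python3 -m pendant '[{"linear":[0,0,0.05],"roll":0},{"linear":[0,0,0.05],"roll":0},{"linear":[0,0,0.08],"roll":0},{"linear":[0,0,0.08],"roll":0},{"linear":[0,0,0.08],"roll":0}]'
```

```text
time_s: 14.32
position: [0.5989, 0.1743, 0.1315]
tool_rot: [1.327, 2.846, 0.001]
force: [-4.8, -0.6, 12.7]
width: 0.0188
grip_force: 89.8
```

```bash
python3 -m pendant '[{"linear":[0,0,-0.5],"roll":0},{"linear":[0,0,-1.5],"roll":0},{"linear":[0,0,-3],"roll":0},{"linear":[0,0,-5],"roll":0},{"linear":[0,0,-8],"roll":0},{"linear":[0,0,-12],"roll":0},{"linear":[0,0,-12],"roll":0},{"linear":[0,0,-12],"roll":0}]'; python3 - <<'E'
from h import *
rows([.52,-.219,.25])
E
```

```text
time_s: 15.32
position: [0.5985, 0.1743, 0.2494]
tool_rot: [-1.328, -2.846, 0.001]
force: [-1.4, 0.2, -2.2]
width: 0.0191
grip_force: 88.1
shift cm [-25.09 -31.29  -0.05] tool y angle 39.98 tool z [-1.e-03 -1.e-04 -1.e+00]
```

```bash
python3 -m pendant '[{"linear":[-3,-4,0],"roll":0},{"linear":[-25.1,-31.3,0],"roll":0},{"linear":[-25.1,-31.3,0],"roll":0},{"linear":[-25.1,-31.3,0],"roll":0},{"linear":[-25.1,-31.3,0],"roll":0},{"linear":[-25.1,-31.3,0],"roll":0},{"linear":[-25.1,-31.3,0],"roll":0},{"linear":[-25.1,-31.3,0],"roll":0},{"linear":[-25.1,-31.3,0],"roll":0},{"linear":[-25.1,-31.3,0],"roll":0}]';  python3 -m pendant '[{"linear":[0,0,4],"roll":0},{"linear":[0,0,7.5],"roll":0},{"linear":[0,0,9],"roll":0},{"linear":[0,0,9.5],"roll":0},{"linear":[0,0,9.5],"roll":0},{"linear":[0,0,9.5],"roll":0}]'; python3 - <<'E'
from h import *
rows([.52,-.219,.08])
m=manip.camera_model("wrist");im=manip.camera("wrist")[:,:,::-1];o=manip.get_obs()
M=R.from_rotvec(o["tool_rot"]).as_matrix();print("tip expected",pix(m,o["position"]+M@[-.0013,-.0005,.0636]),"stand axis",pix(m,[.5208,-.2192,.06]))
cv2.imwrite("pics/w8c.png",cv2.resize(im[150:250,260:380],None,fx=5,fy=5,interpolation=2))
E
```

```text
time_s: 16.58
position: [0.5205, -0.2179, 0.2496]
tool_rot: [-1.326, -2.847, -0.0]
force: [-0.8, 0.2, -1.5]
width: 0.0186
grip_force: 88.5
time_s: 17.32
position: [0.5207, -0.2194, 0.1559]
tool_rot: [1.327, 2.845, -0.001]
force: [0.7, 0.3, -1.2]
width: 0.019
grip_force: 88.5
shift cm [ 0.09 -0.04  7.59] tool y angle 39.98 tool z [ 0.0017 -0.0012 -1.    ]
tip expected [315.84915361 215.52117561] stand axis [316.61255601 200.13278973]
```

View pics/w8c.png

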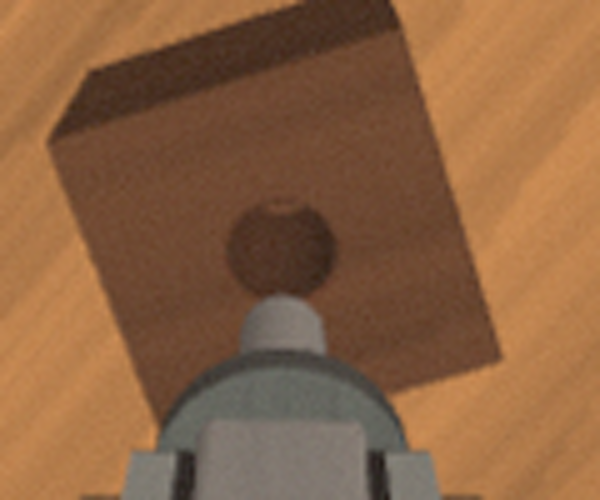

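The stand's hole is centred at about crop (281,252), with the tip 1.4 mm short in tool x. I'll correct for that and go down.

```bash
python3 -m pendant '[{"linear":[0.14,-0.05,0],"roll":0},{"linear":[0.14,-0.05,1],"roll":0},{"linear":[0.14,-0.05,2],"roll":0},{"linear":[0.14,-0.05,3],"roll":0},{"linear":[0.14,-0.05,3.6],"roll":0},{"linear":[0.14,-0.05,3.9],"roll":0},{"linear":[0.14,-0.05,3.9],"roll":0}]';  python3 -m pendant '[{"linear":[0,0,0.8],"roll":0},{"linear":[0,0,1.6],"roll":0},{"linear":[0,0,2.4],"roll":0},{"linear":[0,0,3.0],"roll":0},{"linear":[0,0,3.3],"roll":0},{"linear":[0,0,3.5],"roll":0},{"linear":[0,0,3.5],"roll":0}]'
```

```text
time_s: 18.25
position: [0.519, -0.2184, 0.1157]
tool_rot: [-1.328, -2.847, -0.0]
force: [0.3, 0.6, -2.3]
width: 0.0191
grip_force: 88.5
time_s: 19.12
position: [0.519, -0.2184, 0.0808]
tool_rot: [1.328, 2.847, -0.0]
force: [0.8, 0.4, -1.9]
width: 0.0195
grip_force: 88.5
```

```bash
python3 -m pendant '[{"linear":[0,0,0.08],"roll":0},{"linear":[0,0,0.15],"roll":0},{"linear":[0,0,0.15],"roll":0}]';  python3 -m pendant '[{"linear":[0,0,0.06],"roll":0},{"linear":[0,0,0.06],"roll":0}]'
```

```text
time_s: 19.5
position: [0.519, -0.2184, 0.0793]
tool_rot: [-1.328, -2.847, 0.0]
force: [-0.6, -0.3, -1.4]
width: 0.0192
grip_force: 88.5
time_s: 19.75
position: [0.5191, -0.2184, 0.0792]
tool_rot: [1.328, 2.847, -0.0]
force: [-1.8, 1.8, 4.7]
width: 0.0189
grip_force: 89.3
```

```bash
python3 -m pendant '[{"linear":[0,0,0],"roll":0},{"linear":[0,0,0],"roll":0},{"linear":[0,0,0],"roll":0},{"linear":[0,0,0],"roll":0},{"linear":[0,0,0],"roll":0},{"linear":[0,0,0],"roll":0},{"linear":[0,0,0],"roll":0},{"linear":[0,0,0],"roll":0}]' 1 && python3 -m pendant '[{"linear":[0,0,-2],"roll":0},{"linear":[0,0,-5],"roll":0},{"linear":[0,0,-10],"roll":0},{"linear":[0,0,-16],"roll":0},{"linear":[0,0,-16],"roll":0},{"linear":[0,0,-16],"roll":0},{"linear":[0,0,-16],"roll":0}]' && python3 - <<'E'
from h import *
m=manip.camera_model("wrist");im=manip.camera("wrist")[:,:,::-1]
u=pix(m,[.5196,-.219,.126]).astype(int);x0,y0=u-45;c=im[y0:y0+90,x0:x0+90].astype(int)
g=c.min(2);mk=((g>130)&(c.max(2)-g<40)).astype(np.uint8)
k=max(cv2.findContours(mk,0,1)[0],key=cv2.contourArea);b=cv2.boxPoints(cv2.minAreaRect(k))+[x0,y0]
P=np.array([ray(m,q,.126) for q in b]);print(P.mean(0).round(4),np.linalg.norm(np.diff(P,axis=0),axis=1).round(4))
E
```

```text
time_s: 20.75
position: [0.519, -0.2184, 0.0787]
tool_rot: [1.328, 2.847, -0.0]
force: [0.1, -0.1, 0.2]
width: 0.0854
grip_force: 0.0
time_s: 21.62
position: [0.5186, -0.2182, 0.2373]
tool_rot: [-1.327, -2.844, -0.001]
force: [0.6, -0.1, 0.5]
width: 0.0855
grip_force: 0.0
[ 0.519  -0.2194  0.126 ] [0.0185 0.0187 0.0189]
```

The drift's top is back within 1 mm of where it started, with the same apparent size, so it is seated. Handing in.

```bash
python3 -c "
from workcell import manip
print(manip.hand_in())"
```

```text
the job is handed in; nothing more can be done
None
```

I handed the job in at about 22 s: the dowel is in the tray, the collar pressed the block with about 15 N, and the drift is back home in its stand and released. The hand-in returned no verdict.

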